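# Draw out the lining gauge to its marker

## Robot

A 6-joint arm with a two-finger parallel gripper is mounted at the origin on the work surface. World frame = base frame: x ahead of the robot, y to its left, z up, the work surface at z = 0. Lengths are in m, angles in degrees, forces in N, time in s.
With the tool pointing down it reaches from about 0.4 to 0.825 m from the base axis. Payload 7 kg.
Tool frame: the origin (TCP) lies at the very end of the fingers, on their centre line; the grasp point (between the pads) lies 19 mm behind it (r.hold_point_z is the distance from the TCP to the grasp point, in m); z points along the fingers, y is the line along which they close (so a half turn about z gives the same grasp; the last joint's range is limited). The gripper opens to 88 mm and grips with 3 to 60 N. Pads are 19 mm wide; open, the fingers measure 130 mm over their backs; the gripper's body (78 mm by 193 mm) begins 47 mm behind the grasp point.
Start: joints at [91.736, 20.546, 0.682, 0, -70.136, -16.507], TCP at [0.172, 0.653, 0.227] pointing down, gripper open.
Joint ranges: [-176.03, 176.03], [-82.01, 121.73], [-58.28, 71.71], [-173.87, 95.51], [-174.79, -0.11], [-173.66, 173.66]. Speed limits (degrees/s): [136.94, 136.94, 172.46, 180, 180, 180].

## Interface

Orientations are given as [roll, pitch, yaw] about the fixed x, y, z axes, in that order (R = Rz(yaw) Ry(pitch) Rx(roll)).
In Python, from plant import telemetry, vision, workorder, r gives the robot as it stands.
- The arm moves only by the tool move_arm, never from a script. Its argument "plan" is a list of rows, each a list of 7 numbers: the opening, from -1 (shut) to 1 (fully open), so that 0 is half open, then the shift along the world's x, y, z in m, then the turn, a rotation vector about the world's x, y, z in degrees. In form: [[fingers, dx, dy, dz, ax, ay, az], ...]. A call has 1 to 20 rows; each row shifts and turns the commanded pose from where the row before left it; what a row does not reach is not made up. A row lasts 1/8 s, in which the tool goes at most 62.5 mm and 10.7 degrees, less where a joint would pass 70% of its speed; a pose out of reach is approached as far as the arm can. A call is refused whole if a number of a shift passes 0.0625 or a number of a turn 10.7, either way. A call with a gripper value outside its range is refused whole. The fingers move at their own pace and stop on an object; "force" is the grip in N (left out, the last holds). Time passes only in rows, so rows that do not move let the fingers close. It gives the time, the measured TCP pose, the force, the opening and the grip force at its end, in the units of the state.
- telemetry.get_state(): the state, without advancing time (a new reading comes with each control period).
- vision.capture(name): name is "scene" or "side" or "wrist"; returns a dict with "img" (420x560x3 uint8, red, green, blue), "depth" (420x560 float32, m along the optical axis (not along the pixel's ray), 0 where there is no reading), "intrinsics" (3x3 intrinsics, pixels), "R" (3x3) and "t" (3): a world point X has camera coordinates R X + t. Camera axes: x right, y down, z forward; pixel columns grow to the right and rows downward; lengths in m; the calibration is good to about 2 mm. The wrist camera is an equidistant fisheye: a pixel r from the principal point sees the ray r / f radians off the axis. A picture is of the moment at which its call begins.
- workorder.close_job(): hands the job in; it is judged then, once.
The state is a dict: "time_s": time; "joints": joint angles; "qd": joint speeds; "joint_torque": joint torques, N m; "tcp_pos": TCP position; "eef_rot": TCP orientation; "contact_force": force on the tool from outside, world axes, zero at the start; "moment": the same for the moment, N m; "gripper_width": finger opening in m; "gripper_force": force on a finger pad.
Only numpy, scipy, OpenCV 4.12 (cv2) and the standard library are available. Lean on these libraries where they do the work, as an engineer would, in place of code of your own. Each camera call takes 0.05 s, during which the arm holds its last target. There are 200 camera calls.

## Task

On the lining gauge, press the small lift lever all the way down so that the nib rises off the lacquered panel. Then squeeze the spring lock button in the side of the grip block and, keeping it squeezed, draw the arm out until its pointer stands opposite the nose of the marker clip on the scale, within about 4 mm. Finish while still holding it there with the button squeezed; do not move the arm with the nib down, and leave the marker clip and the things around the gauge where they are.

Things in the scene. Friction and masses are not known exactly. Their poses are not given: they have to be found in the camera images.
- gauge: Lining gauge, fixed: dark 140 x 110 x 22 mm foot, post, level steel sleeve, telescoping arm sliding in it. Origin under the post at table height; x = the way the arm draws out (roughly robot's right), y to the scale side (away from the robot). Arm axis: y = 0, 110 mm up. Lacquered panel, 8 mm thick, under it. Scale: dark 24 mm rule parallel to the arm at y = 85, top 75 mm up, ticks every 10 mm.
- grip (a point): Centre of the aluminium grip block, 50 (x) x 30 (y) x 34 (z) mm, 110 mm up; moves with the arm. Take it from above, fingers closing along the gauge's y: one on the plain side, one on the button. Sides free; 100 mm clear below. The nib, an upright 8 mm stick, top 34 mm above this point (44 when lifted), is 55 mm farther along x; the pointer leaves 37 mm farther along x.
- button_face (a point): Outer face of the lock button: round, black, 18 mm across, on the +y side of the grip block, at its middle, 8 mm proud when free. Block and button together: 38 mm free, 33 mm fully squeezed. Spring: about 6 N to start, 10 N fully in.
- lock (a joint): Lock button travel in m: 0 free (its pin sits in a notch and blocks the arm), 0.005 fully in. The arm is free above about 0.0025; count it as squeezed above 0.003. It springs out when let go and the pin drops into the next notch it meets (every 10 mm, 1 mm of play), so keep it squeezed while drawing and holding.
- carriage (a joint): How far the telescoping arm is drawn out along the gauge's x, in m, 0 (the start, fully in) to 0.17. Unlocked it moves with about 2 N plus a light drag. It can only move along the gauge's x.
- paddle (a point): Middle of the top of the lift lever's paddle, 24 (x) x 22 (y) x 5 mm, at the far end of the arm, 112 mm beyond the grip block's centre. The lever pivots on a level pin along y, 37 mm back from here and at the start 14 mm lower; pressing the paddle down swings it down about 21 mm to the stop.
- lift_lever (a joint): Lift lever angle in rad: 0 paddle up (sloping up by 0.3 rad away from the arm), nib down on the panel; 0.55 paddle pressed to the stop (sloping down by 0.25 rad), nib lifted 10 mm. Stiff: takes about 3 N at the paddle and stays where it is left. Count it as fully down above 0.45.
- pointer_tip (a point): Tip of the arm's pointer, a 3 mm wide steel blade that reaches over the near edge of the scale; moves with the arm, 37 mm farther along x than the grip block's centre, 80 mm to +y and 28 mm lower.
- marker_nose (a point): Tip of the nose (4 mm wide, pointing to -y at the arm) of the marker clip, a brass saddle 16 x 18 x 16 mm with a steel screw head on top, clamped on the scale. It stays where it is if left alone. The pointer is at the mark when pointer_tip and marker_nose have the same x along the gauge. The clip stands 45 to 150 mm beyond the pointer's start.
- bowl: Bystander: white bowl, 76 mm across, 35 mm high, standing on the panel on the robot's side of the arm. Origin under its centre.
- bottle: Bystander: white bottle, 40 mm across, 100 mm high, near the gauge's foot on the robot's side. Origin under its centre.
- jar: Bystander: glass jar with a lid, 60 mm across, 70 mm high, beyond the gauge's foot. Origin under its centre.
- brush: Bystander: brush 200 mm long lying on the table beyond the scale. Origin on its underside.

How it is judged (in metres and radians):
On the way, in this order (a step that is already met when the one before it is completed fails the run):
1. the lift lever is pressed fully down (value of joint lift_lever above 0.45 rad), for 0.2 s.
2. the lock button is squeezed before the arm is drawn out (value of joint lock above 0.003 m and contact force between the fingers and gauge above 3 N and value of joint carriage below 0.02 m), for 0.1 s.
At the end, for the whole second after the job is handed in: The pointer is within 4.5 mm of the marker's nose along the gauge and still, the lift lever is down (over 0.45 rad), and the fingers still hold the grip block with the lock button squeezed in (over 3 mm) (x of pointer_tip in the frame of marker_nose between -0.0045 and 0.0045 m and value of joint lift_lever above 0.45 rad and value of joint lock above 0.003 m and contact force between the fingers and gauge above 3 N and velocity of joint carriage between -0.01 and 0.01 m/s); the arm keeps its last pose, push and grip.
It fails at once if the arm is moved (over 5 mm) while the nib is down (distance of pointer_tip from where it was at the start of the episode above 0.005 m and value of joint lift_lever below 0.35 rad).
It fails at once if the marker clip is shifted (distance of marker_nose from where it was at the start of the episode above 0.004 m).
It fails at once if a bystander is moved or knocked over (distance of any of bowl, bottle, jar, brush from where it was at the start of the episode above 0.03 m or angle between any of bottle, jar's own z axis and vertical above 0.6 rad).
It also fails if it takes over 40 s, if anything falls off the work surface, if the arm or the gripper's body presses on something with over 40 N, if the wrist force passes 120 N, or if a joint passes its speed limit or range.

## Working session

There is one attempt and no reset: what is moved stays moved. The work goes in short steps, Python scripts to look and compute and a tool call to move; the robot and the scene stay as the last step left them, time stands still between calls to the robot, and variables do not carry over. Pictures are saved under pics/ and viewed, at most 10 in all, crops included, and the job is handed in when it is done.

Besides the shell and the picture viewer there is one more tool, called after "Emit:" as name([rows], argument=value, ...), one row to a line, values as JSON. move_arm: Moves the arm, as the interface text tells. Its arguments: {"type":"object","properties":{"plan":{"type":"array"},"force":{"type":"number"}},"required":["plan"]}

```bash
mkdir -p pics; cat > h.py <<'E'
import numpy as np, cv2
from plant import telemetry, vision, workorder, r
def cap(n,f=None):
    c=vision.capture(n)
    if f: cv2.imwrite('pics/'+f, c['img'][:,:,::-1])
    return c
def pts(c):
    K=c['intrinsics'];d=c['depth'];v,u=np.mgrid[:d.shape[0],:d.shape[1]]
    X=np.stack([(u-K[0,2])/K[0,0]*d,(v-K[1,2])/K[1,1]*d,d],-1)
    return (X-c['t'])@c['R']
E
python3 - <<'E'
from h import *
for n in ('scene','side'):
    c=cap(n,n+'.png'); np.savez(n+'.npz',**c); print(n,-c['R'].T@c['t'],c['R'][2],c['intrinsics'][0,0])
print(telemetry.get_state())
E
```

```text
scene [1.08307031 0.44476994 0.85636669] [-0.47613539 -0.42860763 -0.76784803] 465.24540649557844
side [ 0.42678683 -0.61345454  0.74598109] [ 0.18997789  0.70278343 -0.68556827] 507.95986563455375
{'time_s': 0.1, 'joints': array([ 9.17381078e+01,  2.05842370e+01,  6.39381835e-01, -1.81073355e-02,
       -7.01333972e+01, -1.65076354e+01]), 'qd': array([-0.03780734, -0.0311674 ,  0.00579735,  0.07237108, -0.12398941,
        0.13634816]), 'joint_torque': array([-9.81662524e-04, -5.84165955e+01,  2.93752903e+01,  7.01545671e+00,
        1.01550415e-02, -6.05076070e-05]), 'tcp_pos': array([0.17198222, 0.65228643, 0.22575284]), 'eef_rot': array([ 1.79920136e+02, -5.91544345e-03, -1.47756886e+01]), 'contact_force': array([ 0.89515131, -0.69625278,  0.2998974 ]), 'moment': array([ 0.0049396 ,  0.04094452, -0.00662919]), 'gripper_force': 0.0, 'gripper_width': 0.08717604479777635}
```

View pics/scene.png

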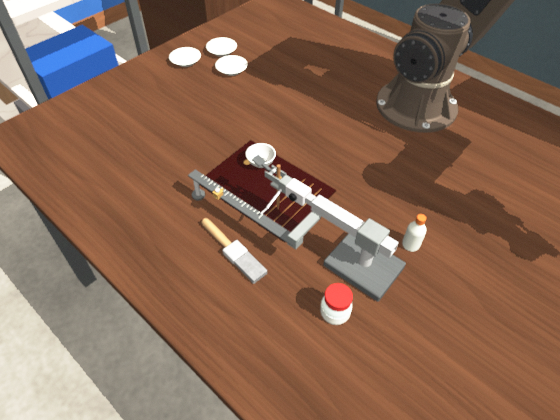

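View pics/side.png

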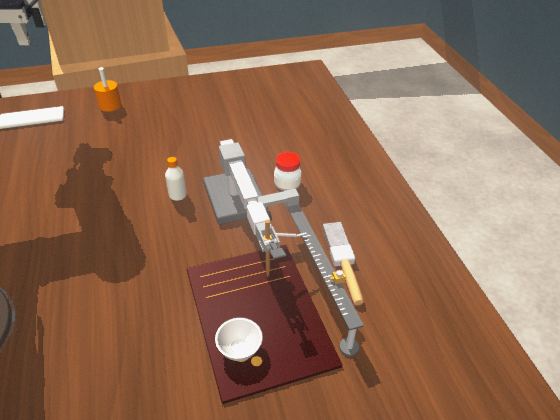

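The scene view shows the post at about (372,245), the arm running to the paddle at (262,163), the pointer tip near (263,213) and the clip at (218,192). In the side view the grip is at (258,217), the pointer tip at (308,235) and the clip at (338,277).

```bash
python3 - <<'E'
from h import *
P=[]
im=[]
for n,(a,b,c0,d) in (('scene',(140,280,180,320)),('side',(190,330,215,355))):
    c=np.load(n+'.npz'); X=pts(c); ok=c['depth']>0
    m=ok&(X[...,0]>.2)&(X[...,0]<.9)&(abs(X[...,1])<.5)&(X[...,2]>.02); P.append(X[m])
    im.append(cv2.resize(c['img'][a:b,c0:d,::-1],(560,560),interpolation=cv2.INTER_CUBIC)[:, :])
    pk={'scene':dict(post=(372,232),pad=(259,161),clip=(218,192),grip=(295,187),jar=(339,295),bottle=(417,225),bowl=(260,152)),'side':dict(post=(231,150),grip=(257,212),pad=(278,251),clip=(339,276),ptr=(308,235))}[n]
    for k,(u,v) in pk.items(): print(n,k,X[v,u].round(3))
cv2.imwrite('pics/crop.png',cv2.resize(np.hstack(im),(800,400)))
P=np.vstack(P);np.save('P.npy',P)
Q=P[(P[:,2]>.068)&(P[:,2]<.08)];print(len(Q))
# top-down height map x right = -y world
H=np.zeros((300,400),np.float32)
s=1000
iu=((0.35-P[:,1])*500).astype(int);iv=((.9-P[:,0])*500).astype(int)
ok=(iu>=0)&(iu<400)&(iv>=0)&(iv<300)
np.maximum.at(H,(iv[ok],iu[ok]),P[ok,2])
cv2.imwrite('pics/top.png',cv2.resize(cv2.applyColorMap((np.clip(H/.16,0,1)*255).astype(np.uint8),cv2.COLORMAP_JET),(800,600),interpolation=0))
E
```

```text
scene post [0.562 0.219 0.132]
scene pad [ 0.574 -0.075  0.132]
scene clip [ 0.675 -0.104  0.09 ]
scene grip [0.572 0.029 0.125]
scene jar [0.681 0.24  0.068]
scene bottle [0.445 0.261 0.081]
scene bowl [ 0.47  -0.177  0.02 ]
side post [0.554 0.214 0.132]
side grip [0.564 0.027 0.128]
side pad [ 0.574 -0.078  0.135]
side clip [ 0.669 -0.118  0.089]
side ptr [0.653 0.    0.074]
3966
```

View pics/crop.png

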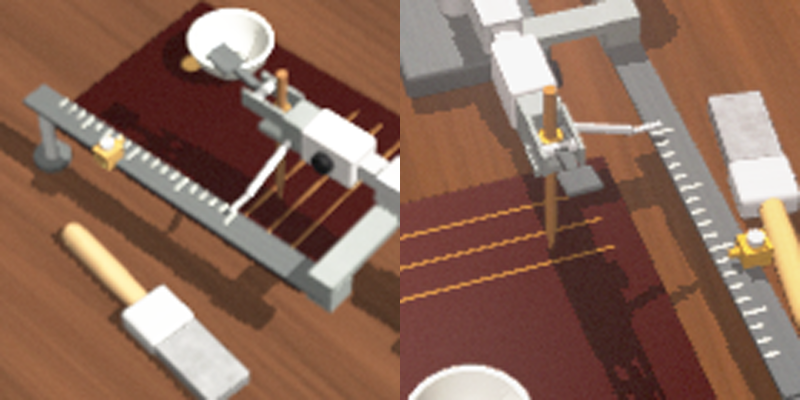

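View pics/top.png

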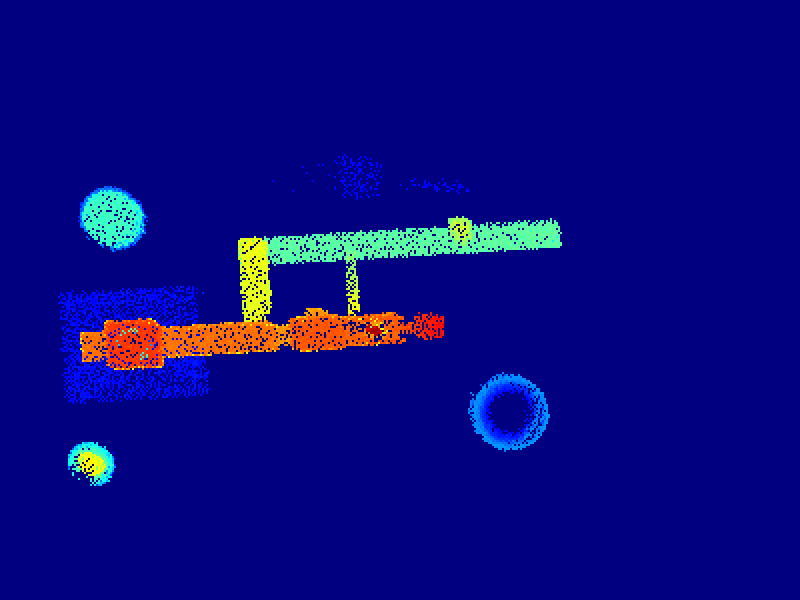

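The crops show the pointer blade running to the scale, and the clip with its nose towards the arm. The height map gives the axis: post near (134,343), paddle near (430,326), clip near (460,229). Next I fit these numerically.

```bash
cat > fit.py <<'E'
from h import *
P=np.load('P.npy');P=P[np.isfinite(P).all(1)]
S=P[(P[:,2]>.070)&(P[:,2]<.078)&(P[:,0]>.64)&(P[:,1]<.08)&(P[:,1]>-.2)]
vx,vy,x0,y0=cv2.fitLine(S[:,:2].astype(np.float32),cv2.DIST_HUBER,0,1e-4,1e-4).ravel()
if vy>0: vx,vy=-vx,-vy
ex=np.array([vx,vy]);ey=np.array([-vy,vx])
print('ex',ex,'ang',np.degrees(np.arctan2(vy,vx)),'scale mid',x0,y0)
L=np.c_[P[:,:2]@ex,P[:,:2]@ey,P[:,2]]
a=np.array([x0,y0])@ey-.085; print('axis y by scale',a)
L[:,1]-=a
def box(xl,yl,zl):
    m=np.ones(len(L),bool)
    for i,(lo,hi) in enumerate((xl,yl,zl)): m&=(L[:,i]>lo)&(L[:,i]<hi)
    q=L[m]; print(len(q),'med',np.median(q,0).round(4),'lo',np.percentile(q,3,0).round(4),'hi',np.percentile(q,97,0).round(4)); return q
g0=np.array([.563,.216])@ex
print('g0',g0)
print('post');box((g0-.05,g0+.05),(-.04,.04),(.127,.15))
print('paddle');q=box((g0+.275,g0+.4),(-.03,.03),(.11,.15))
print('grip');box((g0+.13,g0+.22),(-.03,.03),(.123,.13))
print('button');box((g0+.13,g0+.25),(.0165,.04),(.09,.125))
print('ptr');box((g0+.15,g0+.28),(.03,.066),(.077,.12))
print('clip');box((g0+.25,g0+.5),(.06,.11),(.082,.12))
print('nib');box((g0+.15,g0+.28),(-.01,.01),(.137,.18))
np.savez('f.npz',ex=ex,ey=ey,a=a)
E
python3 fit.py
```

```text
ex [ 0.05315737 -0.9985861 ] ang -86.952866 scale mid 0.6576873 -0.067349285
axis y by scale 0.56817734
g0 -0.18576699982583522
post
824 med [-0.186  -0.0012  0.131 ] lo [-0.2113 -0.023   0.1281] hi [-0.1606  0.02    0.1334]
paddle
257 med [0.1087 0.     0.1353] lo [ 0.0916 -0.0109  0.1283] hi [0.1228 0.0113 0.1397]
grip
659 med [ 0.0005 -0.0012  0.1259] lo [-0.0453 -0.0154  0.1233] hi [0.0305 0.0135 0.1282]
button
195 med [-0.0004  0.0245  0.0977] lo [-0.0551  0.0172  0.0908] hi [0.0396 0.039  0.1178]
ptr
105 med [0.0359 0.0462 0.0888] lo [0.0299 0.0315 0.0808] hi [0.0403 0.0644 0.096 ]
clip
180 med [0.1477 0.095  0.0872] lo [0.1362 0.0822 0.0824] hi [0.1564 0.1058 0.0933]
nib
77 med [ 0.0559 -0.0003  0.1478] lo [ 0.0474 -0.005   0.1375] hi [0.06   0.0046 0.1543]
```

Emit:
move_arm([
  [-1,0.0251,-0.0459,-0.003,0,0,-4.51],
  [-1,0.0251,-0.0459,-0.003,0,0,-4.51],
  [-1,0.0251,-0.0459,-0.003,0,0,-4.51],
  [-1,0.0251,-0.0459,-0.003,0,0,-4.51],
  [-1,0.0251,-0.0459,-0.003,0,0,-4.51],
  [-1,0.0251,-0.0459,-0.003,0,0,-4.51],
  [-1,0.0251,-0.0459,-0.003,0,0,-4.51],
  [-1,0.0251,-0.0459,-0.003,0,0,-4.51],
  [-1,0.0251,-0.0459,-0.003,0,0,-4.51],
  [-1,0.0251,-0.0459,-0.003,0,0,-4.51],
  [-1,0.0251,-0.0459,-0.003,0,0,-4.51],
  [-1,0.0251,-0.0459,-0.003,0,0,-4.51],
  [-1,0.0251,-0.0459,-0.003,0,0,-4.51],
  [-1,0.0251,-0.0459,-0.003,0,0,-4.51],
  [-1,0.0251,-0.0459,-0.003,0,0,-4.51],
  [-1,0.0251,-0.0459,-0.003,0,0,-4.51],
  [-1,0,0,0,0,0,0],
  [-1,0,0,0,0,0,0],
], force=20)

```text
time_s: 2.35
tcp_pos: [0.5732, -0.082, 0.178]
eef_rot: [179.9, 0.0, -87.0]
contact_force: [-1.5, 0.4, -0.6]
gripper_width: 0.0005
gripper_force: 0.0
```

```bash
python3 - <<'E'
from h import *
s=telemetry.get_state();print(s)
a=cap('wrist')['img'];b=cap('side')['img']
cv2.imwrite('pics/w1.png',np.hstack([cv2.resize(a,(400,300)),cv2.resize(b[140:350,150:430],(400,300))])[:,:,::-1])
E
```

```text
{'time_s': 2.35, 'joints': array([ 1.11946485e+01,  1.37271964e+01, -1.56138125e+01, -1.91924800e-02,
       -6.07277172e+01, -8.15625561e+00]), 'qd': array([ 1.41335665, -1.08548952, -0.2070171 ,  0.00358719,  0.04613398,
       -0.07232591]), 'joint_torque': array([-9.86924842e-01, -4.59038222e+01,  2.74081314e+01,  6.54619798e+00,
        3.48135922e-02,  6.44228319e-03]), 'tcp_pos': array([ 0.57322202, -0.08196211,  0.17795252]), 'eef_rot': array([ 1.79929594e+02,  6.81064479e-03, -8.69710057e+01]), 'contact_force': array([-1.49915432,  0.38183258, -0.60412597]), 'moment': array([ 0.12711745, -0.04036547,  0.05836282]), 'gripper_force': 0.0, 'gripper_width': 0.0004808960255426935}
```

View pics/w1.png

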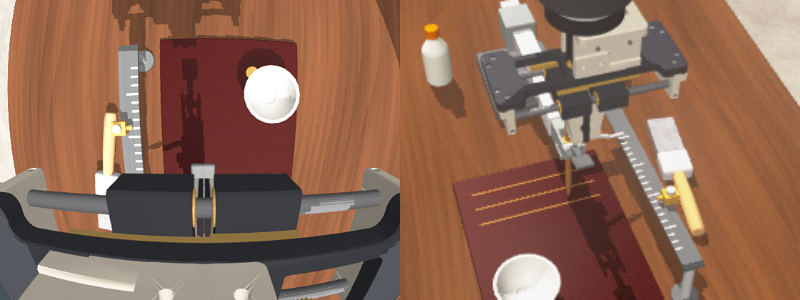

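The wrist view shows the paddle at about (203,170), centred under the shut fingers. I'll press in small steps.

Emit:
move_arm([
  [-1,0,0,-0.02,0,0,0],
  [-1,0,0,-0.015,0,0,0],
  [-1,0,0,-0.004,0,0,0],
  [-1,0,0,-0.004,0,0,0],
  [-1,0,0,-0.004,0,0,0],
  [-1,0,0,-0.004,0,0,0],
  [-1,0,0,-0.003,0,0,0],
  [-1,0,0,-0.003,0,0,0],
  [-1,0,0,-0.002,0,0,0],
])

```text
time_s: 3.58
tcp_pos: [0.5741, -0.0817, 0.1196]
eef_rot: [-180.0, 0.0, -86.9]
contact_force: [0.6, -0.5, 3.6]
gripper_width: 0.0005
gripper_force: 1.6
```

Emit:
move_arm([
  [-1,0,0,-0.001,0,0,0],
  [-1,0,0,-0.001,0,0,0],
  [-1,0,0,-0.001,0,0,0],
])

```text
time_s: 3.95
tcp_pos: [0.574, -0.0815, 0.1167]
eef_rot: [-180.0, 0.0, -86.9]
contact_force: [1.4, 0.4, 3.7]
gripper_width: 0.0004
gripper_force: 1.5
```

Emit:
move_arm([
  [-1,0,0,-0.001,0,0,0],
  [-1,0,0,-0.001,0,0,0],
])

```text
time_s: 4.2
tcp_pos: [0.5741, -0.0816, 0.1161]
eef_rot: [-179.9, -0.0, -86.9]
contact_force: [-5.2, 2.5, 19.7]
gripper_width: 0.0005
gripper_force: 9.3
```

Emit:
move_arm([
  [-1,0,0,0,0,0,0],
  [-1,0,0,0.014,0,0,0],
  [-1,0,0,0.04,0,0,0],
  [-1,0,0,0.04,0,0,0],
  [1,-0.002,0.037,0,0,0,0],
  [1,-0.002,0.037,0,0,0,0],
  [1,-0.0022,0.0379,0,0,0,0],
  [1,0,0,0,0,0,0],
  [1,0,0,0,0,0,0],
])

```text
time_s: 5.32
tcp_pos: [0.5671, 0.0301, 0.2084]
eef_rot: [179.9, -0.0, -86.9]
contact_force: [0.5, -0.4, 0.4]
gripper_width: 0.0447
gripper_force: 0.0
```

```bash
python3 - <<'E'
from h import *
s=telemetry.get_state();print(s['time_s'],s['tcp_pos'],s['gripper_width'],s['contact_force'])
a=cap('wrist')['img'];b=cap('scene')['img']
cv2.imwrite('pics/w2.png',np.hstack([cv2.resize(a,(400,300)),cv2.resize(b[120:270,180:380],(400,300))])[:,:,::-1])
E
```

```text
5.325 [0.56707086 0.03010892 0.20841948] 0.044688477899291174 [ 0.53718482 -0.35805836  0.3908743 ]
```

View pics/w2.png

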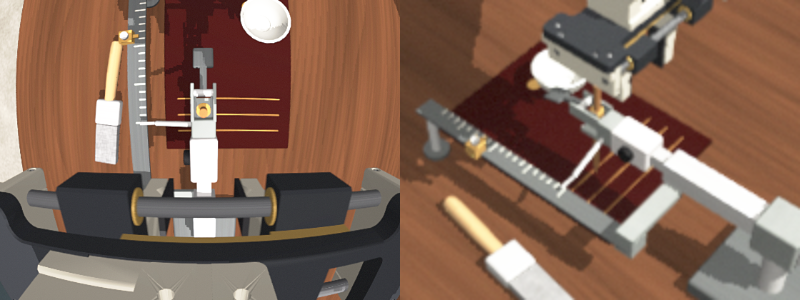

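The lever is down and the nib is raised. The fingers straddle the block (wrist ~(203,160)), with the button on the scale side at (187,157). Next: open fully, descend, then close.

Emit:
move_arm([
  [1,0.0008,0,0,0,0,0],
  [1,0,0,0,0,0,0],
  [1,0,0,0,0,0,0],
  [1,0,0,0,0,0,0],
  [1,0,0,-0.03,0,0,0],
  [1,0,0,-0.03,0,0,0],
  [1,0,0,-0.03,0,0,0],
  [1,0,0,-0.0274,0,0,0],
  [1,0,0,0,0,0,0],
  [1,0,0,0,0,0,0],
], force=25)

```text
time_s: 6.68
tcp_pos: [0.569, 0.0303, 0.0922]
eef_rot: [-179.9, -0.0, -86.9]
contact_force: [-0.3, -0.1, 0.5]
gripper_width: 0.0873
gripper_force: 0.0
```

Emit:
move_arm([
  [-1,0,0,0,0,0,0],
  [-1,0,0,0,0,0,0],
  [-1,0,0,0,0,0,0],
  [-1,0,0,0,0,0,0],
  [-1,0,0,0,0,0,0],
  [-1,0,0,0,0,0,0],
  [-1,0,0,0,0,0,0],
  [-1,0,0,0,0,0,0],
], force=25)

```text
time_s: 7.68
tcp_pos: [0.5686, 0.0301, 0.0914]
eef_rot: [-180.0, -0.0, -86.9]
contact_force: [-0.0, -1.0, 2.5]
gripper_width: 0.0329
gripper_force: 25.0
```

```bash
python3 - <<'E'
from h import *
s=telemetry.get_state();print(s['time_s'],s['tcp_pos'],s['gripper_width'],s['contact_force'],s['gripper_force'])
E
```

```text
7.675 [0.56858928 0.0301449  0.0914153 ] 0.03290036571785219 [-0.0372362  -0.95002969  2.51176706] 24.993137419223785
```

Width is 32.9 mm, so the button is fully squeezed. I'll draw 90 mm, then measure.

Emit:
move_arm([
  [-1,0.0005,-0.009,0,0,0,0],
  [-1,0.0005,-0.009,0,0,0,0],
  [-1,0.0005,-0.009,0,0,0,0],
  [-1,0.0004,-0.009,0,0,0,0],
  [-1,0.0005,-0.009,0,0,0,0],
  [-1,0.0005,-0.009,0,0,0,0],
  [-1,0.0005,-0.009,0,0,0,0],
  [-1,0.0004,-0.009,0,0,0,0],
  [-1,0.0005,-0.009,0,0,0,0],
  [-1,0.0005,-0.009,0,0,0,0],
  [-1,0,0,0,0,0,0],
  [-1,0,0,0,0,0,0],
])

```text
time_s: 9.18
tcp_pos: [0.5742, -0.0608, 0.0914]
eef_rot: [-179.9, -0.0, -86.9]
contact_force: [6.4, -1.0, 0.8]
gripper_width: 0.0328
gripper_force: 25.0
```

```bash
python3 - <<'E'
from h import *
s=telemetry.get_state();print(s['time_s'],s['tcp_pos'],s['gripper_width'],s['contact_force'],s['gripper_force'])
f=np.load('f.npz')
o=[]
for n in('wrist','side','scene'):
    c=cap(n);np.savez(n+'2.npz',**c);o.append(c)
    # project nominal marker top
    X=f['ex']*.147+f['ey']*(f['a']+.08);X=np.r_[X,.082]
    p=c['R']@X+c['t'];K=c['intrinsics']
    if n=='wrist':
        th=np.arctan2(np.hypot(p[0],p[1]),p[2]);q=th*p[:2]/np.hypot(p[0],p[1])
    else:q=p[:2]/p[2]
    u,v=(q*[K[0,0],K[1,1]]+K[:2,2]); print(n,u,v)
    a=c['img'];u=int(np.clip(u,40,519));v=int(np.clip(v,40,379));o[-1]=cv2.resize(a[v-40:v+40,u-40:u+40],(266,266),interpolation=cv2.INTER_CUBIC)
cv2.imwrite('pics/w3.png',cv2.resize(np.hstack(o),None,fx=1,fy=1)[:,:,::-1])
E
```

```text
9.175 [ 0.57418099 -0.06082068  0.09142027] 0.03282453026113443 [ 6.42644141 -0.98361894  0.76447795] 24.99624341726303
wrist 143.2963754084785 162.39199791588695
side 329.6694670191714 278.0208832890395
scene 222.26114840598356 187.5385615890003
```

View pics/w3.png

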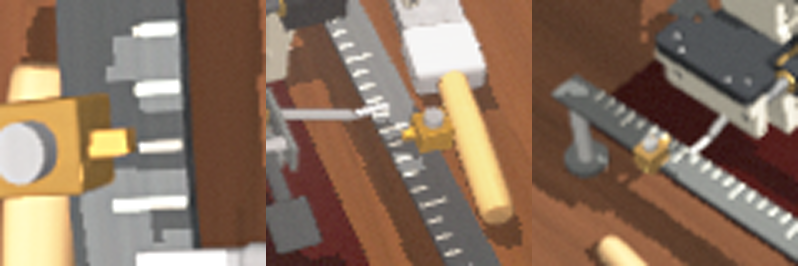

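The wrist crop shows the nose tip at about (130,142) and the pointer at the bottom edge, about 20 mm short. I'll take a larger wrist crop.

```bash
python3 - <<'E'
from h import *
a=np.load('wrist2.npz')['img'][140:220,110:210];b=np.load('side2.npz')['img'][250:300,295:357]
cv2.imwrite('pics/w4.png',np.hstack([cv2.resize(a,(500,400),interpolation=cv2.INTER_CUBIC),cv2.resize(b,(298,400))[:400]])[:,:,::-1])
E
```

```text
(no output)
```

View pics/w4.png

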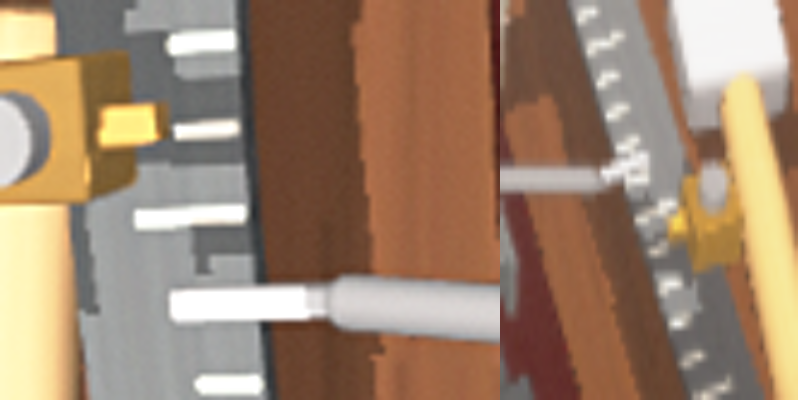

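The pointer tip is at wrist pixel (144.4,200.8), and the nose tip at (142.6,164.8). In the side view they are at (324.1,271.2) and (330.8,278.1).

```bash
cat > ray.py <<'E'
from h import *
f=np.load('f.npz');ex,ey,a=f['ex'],f['ey'],f['a']
def ray(c,n,uv):
    K=c['intrinsics'];q=(np.array(uv)-K[:2,2])/[K[0,0],K[1,1]]
    if n=='wrist':
        th=np.hypot(*q);d=np.r_[q/th*np.sin(th),np.cos(th)]
    else:d=np.r_[q,1]
    return -c['R'].T@c['t'],c['R'].T@d
def loc(c,n,uv,z):
    o,d=ray(c,n,uv);X=o+d*(z-o[2])/d[2];return np.array([X[:2]@ex,X[:2]@ey-a])
E
python3 - <<'E'
from ray import *
w=np.load('wrist2.npz');s=np.load('side2.npz')
for z in(.078,.082,.086):
    print(z,'w ptr',loc(w,'wrist',(144.4,200.8),z),'nose',loc(w,'wrist',(142.6,164.8),z),'s ptr',loc(s,'side',(324.1,271.2),z),'nose',loc(s,'side',(330.8,278.1),z))
E
```

```text
0.078 w ptr [0.12440313 0.08308278] nose [0.14530065 0.08240966] s ptr [0.12733831 0.07813155] nose [0.14479506 0.08328511]
0.082 w ptr [0.12526746 0.08118781] nose [0.14567915 0.08053034] s ptr [0.13037993 0.07661812] nose [0.14773215 0.08174083]
0.086 w ptr [0.1261318  0.07929285] nose [0.14605766 0.07865103] s ptr [0.13342154 0.07510469] nose [0.15066923 0.08019654]
```

Emit:
move_arm([
  [-1,0.0001,-0.005,0,0,0,0],
  [-1,0,-0.005,0,0,0,0],
  [-1,0.0001,-0.005,0,0,0,0],
  [-1,0,-0.005,0,0,0,0],
  [-1,0,0,0,0,0,0],
  [-1,0,0,0,0,0,0],
])

```text
time_s: 10.07
tcp_pos: [0.5754, -0.0804, 0.0915]
eef_rot: [-179.8, -0.0, -86.9]
contact_force: [10.5, -1.9, -1.9]
gripper_width: 0.0325
gripper_force: 25.0
```

```bash
python3 - <<'E'
from h import *
s=telemetry.get_state();print(s['time_s'],s['tcp_pos'],s['gripper_width'],s['contact_force'],s['gripper_force'])
c=cap('wrist');np.savez('wrist3.npz',**c);e=cap('side');np.savez('side3.npz',**e)
a=c['img'][160:240,100:200];b=e['img'][240:330,270:337]
cv2.imwrite('pics/w5.png',np.hstack([cv2.resize(a,(500,400),interpolation=cv2.INTER_CUBIC),cv2.resize(b,(298,400))])[:,:,::-1])
E
```

```text
10.075 [ 0.57541861 -0.08039636  0.09146713] 0.03250617039915356 [10.46075859 -1.93104728 -1.88020577] 24.99275028705597
```

View pics/w5.png

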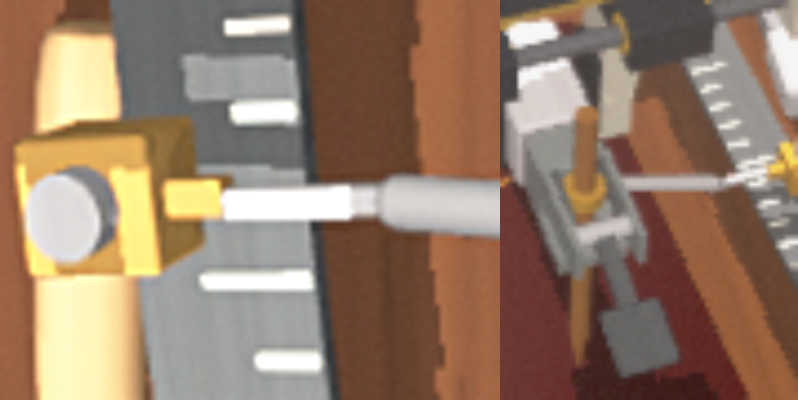

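The pointer (wrist crop y≈203) is within about 0.5 mm of the nose (y≈199). The paddle is down, the nib is up and the button is squeezed, so I'm handing in.

```bash
python3 -c "
from plant import workorder
print(workorder.close_job())"
```

```text
the job is handed in; nothing more can be done
None
```

I pressed the lift lever to its stop and squeezed the lock button fully. I then drew the arm out about 110 mm, until the pointer stood about 0.5 mm from the marker nose in the wrist view, and handed the job in still holding it there; no verdict was returned.

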